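# Press the dispenser paddle to drop the orange into the pan

## Task

Without picking anything up, push the small steel pan sideways along its runner, fully home against the end stop under the dispenser lane that holds the orange fruit. Then press down the blue paddle on that lane's outer side so its gate lifts and the orange rolls into the pan, and let the paddle come back up so the gate closes. Do not touch the fruit or the gates, leave the other paddle and the green lime alone, and do not disturb anything else on the table.

Things in the scene. Friction and masses are not known exactly. Their poses are not given: they have to be found in the camera images.
- dispenser: Fixed two-lane fruit dispenser, aluminium, base plate 300 x 340 x 6 mm. Origin on the table (z = 0) midway between the lanes; x points away from the robot, down the slope of the lanes, y to the left lane (left as the robot sees it), z up. Two straight lanes, 59 mm wide inside, slope 0.15 rad down towards +x, their higher backs (about 145 mm) nearest the robot. Beyond and below their lips a runner along y carries the pan.
- home_left (a point): Underside centre of the pan when home under the left lane: in the dispenser frame x +65, y +61 mm, 6 mm above the table. Runner: low rails along y at x = +123 and +7 mm (tops 18 mm above the table), end stops at y = +116 and -116 mm (tops 20 mm above the table).
- home_right (a point): Underside centre of the pan when home under the right lane (x +65, y -61 mm in the dispenser frame).
- pivot_left (a point): Pivot of the left lever: x -5, y +140 mm in the dispenser frame, 143 mm above the table, in a forked post 154 mm tall. The lever lies along y.
- pivot_right (a point): Pivot of the right lever (y -140 mm), likewise.
- pan: Loose square open pan of grey steel, 110 x 110 x 45 mm outside, walls 3 mm, about 0.3 kg. Origin at the centre of its underside, 6 mm above the table (rim at 51 mm). Slides along the dispenser's y with 3 mm play; starts near the middle of the runner. Push the outside of its left or right wall, with the fingers at about x = +90 mm in the dispenser frame, to stay clear of the lanes.
- orange_center (a point): Centre of the orange fruit: a hard ball 48 mm in diameter, 60 g, resting against the closed gate of one of the lanes (left or right varies), its centre about 106 mm above the table. The lane ends in a lip at x +20 mm in the dispenser frame, 74 mm above the table, where the fruit drops off towards +x.
- orange: The orange fruit itself (a ball; its axes turn as it rolls).
- lime_center (a point): Centre of the green lime: the same ball in green, 48 mm, resting behind the gate of the other lane. It stays there.
- lime: The lime itself (a ball).
- lever_left (a joint): Rocking lever of the left lane: 0 rad at rest (gate closed), grows to 0.55 rad (stop) as its paddle is pressed down. The gate is high enough for the fruit to pass from about 0.45 rad; hold it fully down a second or two while the fruit rolls clear. A spring returns it to 0 when let go; the paddle takes about 3 N to start, 7 N at the stop.
- lever_right (a joint): Rocking lever of the right lane, likewise.
- paddle_left (a point): Centre of the top face of the left lever's blue paddle, 50 mm (x) by 45 mm (y), 8 mm thick, at the lever's outer end: 82.5 mm outward of the pivot (y = +222.5 mm in the dispenser frame), 153 mm above the table at rest and about 44 mm lower when fully pressed, moving in an arc about the pivot.
- paddle_right (a point): Centre of the top face of the right lever's blue paddle (y = -222.5 mm in the dispenser frame), likewise.
- gate_left (a point): Yellow gate blade 24 mm wide, 4 mm thick, 51 mm tall, hanging from the inner end of the left lever over the left lane. This point is the middle of its lower edge, 92 mm above the table when closed. Not to be touched.
- gate_right (a point): The same blade of the right lane. Not to be touched.
- shaker: Bystander: glass shaker with a steel cap, 40 mm wide, 75 mm tall, on the table outside the runner's left end. Origin under its centre.
- ramekin: Bystander: white ceramic cup 72 mm wide, 42 mm tall, outside the runner's right end. Origin under its centre.
- sauce: Bystander: amber sauce bottle, 48 mm wide, 120 mm tall, between the robot and the paddle, on the left. Origin under its centre.
- oil: Bystander: green oil bottle, 52 mm wide, 125 mm tall, between the robot and the paddle, on the right. Origin under its centre.
- mixing_bowl: Bystander: steel bowl 150 mm wide, 65 mm tall, far left. Origin under its centre.
- spatula: Bystander: spatula lying on the green cutting board, right.
- tin: Bystander: food tin 68 mm wide, 85 mm tall, far right. Origin under its centre.

How it is judged:
By the outcome, as a careful person would: the job done as asked, in the order asked, and still so for the second after the job is handed in, with the robot touching nothing.
It also fails if it takes over 54 s, if anything falls off the work surface, if the arm or the gripper's body presses on something with over 40 N, if the wrist force passes 120 N, or if a joint passes its speed limit or range.

## Robot

A 6-joint arm with a two-finger parallel gripper is mounted at the origin on the work surface. World frame = base frame: x ahead of the robot, y to its left, z up, the work surface at z = 0. Lengths are in m, angles in rad, forces in N, time in s.
With the tool pointing down it reaches from about 0.35 to 0.85 m from the base axis. Payload 8.1 kg.
Tool frame: the origin (TCP) lies at the very end of the fingers, on their centre line; the grasp point (between the pads) lies robot.grip_point_offset behind it (robot.grip_point_offset is the distance from the TCP to the grasp point, in m); z points along the fingers, y is the line along which they close (so a half turn about z gives the same grasp; the last joint's range is limited). The gripper opens to 93 mm and grips with 3 to 60 N. Pads are 15 mm wide; open, the fingers measure 128 mm over their backs; the gripper's body (75 mm by 188 mm) begins 65 mm behind the grasp point.
Start: joints at [-1.227, 0.13, 1.488, -0, 1.523, -0.085], TCP at [0.249, -0.546, 0.219] pointing down, gripper open.
Joint ranges: [-2.96, 2.96], [-0.89, 2.26], [0.02, 2.5], [-1.34, 4.48], [0, 2.73], [-2.66, 2.66]. Speed limits (rad/s): [2.39, 2.39, 2.79, 3.14, 3.14, 3.14].

## Interface

Orientations are given as a rotation vector (axis times angle).
In Python, from plant import robot, eyes gives the robot as it stands. The module is installed in compiled form; this text tells all that it offers.
- The arm moves only by the tool apply_moves, never from a script. Its argument "steps" is one flat list of numbers, 7 for each row, row after row: the shift along the tool's x, y, z in units of 30 mm (1.0 is 30 mm), then the turn, a rotation vector about the tool's x, y, z in units of 6 degrees (1.0 is 6 degrees), then the opening in per cent of the stroke, from 0 (shut) to 100 (fully open). In form: [dx, dy, dz, ax, ay, az, fingers, dx, dy, dz, ax, ay, az, fingers, ...]. A call has 1 to 12 rows; each row shifts and turns the commanded pose from where the row before left it, along the tool's axes as they then stand; what a row does not reach is not made up. A row lasts 1/12 s, in which the tool goes at most 41.7 mm and 7.16 degrees, less where a joint would pass 70% of its speed; a pose out of reach is approached as far as the arm can. A call is refused whole if a number of a shift passes 1 or a number of a turn 1, either way. A call with a gripper value outside its range is refused whole. The fingers move at their own pace and stop on an object; "grip_force" is the grip in N (left out, the last holds). Time passes only in rows, so rows that do not move let the fingers close. It gives the time, the measured TCP pose, the force, the opening and the grip force at its end, in the units of the state.
- robot.read_state(): the state, without advancing time (a new reading comes with each control period).
- eyes.read_camera(name): name is "side" or "top" or "wrist"; returns the picture (384x512x3 uint8, red, green, blue); there is no depth.
- eyes.calibration(name): a dict with "K" (3x3 intrinsics, pixels), "R" (3x3) and "t" (3): a world point X has camera coordinates R X + t. Camera axes: x right, y down, z forward; pixel columns grow to the right and rows downward; lengths in m; the calibration is good to about 2 mm. A picture is of the moment at which its call begins: read the wrist's pose just before it. calibration takes no time and is no camera call; for the wrist camera it gives the pose at the moment of the call.
- robot.close_job(): hands the job in; it is judged then, once.
Trained networks look in the newest picture that a camera, given by its name, has taken for a name from the list of things; names that differ only in an ending like _2 or _b are one class to them, and where a whole thing is asked for, a point or a joint stands for the part that bears it (a point fixed in the world has none). Each returns a list of dicts, best first, with "conf" (0 to 1); they miss things now and then, are a little off and sometimes report something else, mostly with a low value. They report only what shows in the picture. A call takes as long as a camera call.
- eyes.search_frame(camera, thing): "rect" ([left, top, width, height] in pixels, round what is visible of it).
- eyes.place_of(camera, thing): "xy" ([column, row] in pixels: a listed point, or the origin of a listed thing).
The state is a dict: "t": time; "q": joint angles; "dq": joint speeds; "joint_torque": joint torques, N m; "tool_pos": TCP position; "orientation": TCP orientation; "force": force on the tool from outside, world axes, zero at the start; "wrist_torque": the same for the moment, N m; "opening": finger opening in m; "gripper_force": force on a finger pad.
Only numpy, scipy, OpenCV 4.12 (cv2) and the standard library are available. Lean on these libraries where they do the work, as an engineer would, in place of code of your own. Each camera call takes 0.05 s, during which the arm holds its last target. There are 200 camera calls.

## Working session

There is one attempt and no reset: what is moved stays moved. The work goes in short steps, Python scripts to look and compute and a tool call to move; the robot and the scene stay as the last step left them, time stands still between calls to the robot, and variables do not carry over. Pictures are saved under pics/ and viewed, at most 10 in all, crops included, and the job is handed in when it is done.

Besides the shell and the picture viewer there is one more tool, called as name(argument=value, ...), one argument or row to a line, values as JSON. apply_moves: Moves the arm, as the interface text tells. Its arguments: {"type":"object","properties":{"steps":{"type":"array"},"grip_force":{"type":"number"}},"required":["steps"]}

```bash
mkdir -p pics; cat > h.py <<'E'
from plant import robot, eyes
import numpy as np, cv2
from scipy.spatial.transform import Rotation as Ro
from scipy.optimize import least_squares
E
python3 - <<'E'
from h import *
ims=[]
for c in ("side","top"):
    im=eyes.read_camera(c); ims.append(im)
    cv2.imwrite(f"pics/{c}0.png",im[:,:,::-1])
    k=eyes.calibration(c); print(c,np.round(k["K"],1).tolist(),np.round(k["R"],3).tolist(),np.round(k["t"],3).tolist())
    for n in ["dispenser","home_left","home_right","pivot_left","pivot_right","paddle_left","paddle_right","pan","orange_center","lime_center","gate_left","gate_right","shaker","ramekin","sauce","oil"]:
        print(n,[(np.round(d["xy"]).tolist(),round(d["conf"],2)) for d in eyes.place_of(c,n)[:2]])
s=robot.read_state(); print({k:np.round(v,3).tolist() for k,v in s.items()}, robot.grip_point_offset)
E
```

```text
side [[443.2, 0.0, 265.8], [0.0, 443.2, 192.6], [0.0, 0.0, 1.0]] [[0.991, -0.131, -0.006], [-0.106, -0.77, -0.629], [0.077, 0.624, -0.777]] [-0.506, 0.11, 1.413]
dispenser [([273.0, 202.0], 0.78), ([285.0, 228.0], 0.34)]
home_left [([286.0, 183.0], 0.96), ([261.0, 374.0], 0.49)]
home_right [([294.0, 210.0], 0.6)]
pivot_left [([257.0, 138.0], 0.76)]
pivot_right [([284.0, 207.0], 0.85)]
paddle_left [([254.0, 121.0], 0.63), ([342.0, 355.0], 0.49)]
paddle_right [([287.0, 228.0], 0.72)]
pan [([288.0, 202.0], 0.66), ([218.0, 156.0], 0.65)]
orange_center [([261.0, 193.0], 0.44)]
lime_center [([255.0, 163.0], 0.56)]
gate_left [([265.0, 166.0], 0.71)]
gate_right [([272.0, 200.0], 0.69), ([271.0, 201.0], 0.61)]
shaker [([282.0, 142.0], 0.5)]
ramekin [([324.0, 253.0], 0.79)]
sauce [([219.0, 155.0], 0.72), ([281.0, 206.0], 0.64)]
oil [([247.0, 259.0], 0.77), ([285.0, 182.0], 0.71)]
top [[472.4, 0.0, 257.0], [0.0, 472.4, 198.1], [0.0, 0.0, 1.0]] [[0.0, -1.0, -0.005], [-0.979, 0.001, -0.204], [0.204, 0.005, -0.979]] [-0.006, 0.546, 1.488]
dispenser [([259.0, 203.0], 0.67), ([226.0, 189.0], 0.55)]

[... 314 characters left out ...]
0, 208.0], 0.64), ([262.0, 209.0], 0.54)]
lime_center [([224.0, 209.0], 0.67)]
gate_left [([223.0, 204.0], 0.62)]
gate_right [([262.0, 201.0], 0.8)]
shaker [([171.0, 184.0], 0.5), ([224.0, 210.0], 0.45)]
ramekin [([312.0, 171.0], 0.61)]
sauce [([176.0, 254.0], 0.75), ([100.0, 208.0], 0.52)]
oil [([309.0, 236.0], 0.76), ([313.0, 192.0], 0.32)]
{'t': 1.7, 'q': [-1.227, 0.13, 1.488, 0.0, 1.523, -0.085], 'dq': [0.001, 0.0, 0.001, -0.0, 0.0, -0.0], 'joint_torque': [-0.0, -55.975, -49.205, 0.077, 0.023, -0.0], 'tool_pos': [0.249, -0.546, 0.219], 'orientation': [-3.07, -0.668, 0.0], 'force': [0.113, 0.086, 0.264], 'wrist_torque': [0.01, 0.014, -0.011], 'gripper_force': 0.0, 'opening': 0.093} 0.0188
```

```bash
cat >> h.py <<'E'
PTS={"home_left":(.065,.061,.006),"home_right":(.065,-.061,.006),"pivot_left":(-.005,.14,.143),"pivot_right":(-.005,-.14,.143),"paddle_left":(-.005,.2225,.153),"paddle_right":(-.005,-.2225,.153),"gate_left":None,"gate_right":None,"dispenser":(0,0,0)}
def proj(c,X):
    k=eyes.calibration(c); p=np.atleast_2d(X)@k["R"].T+k["t"]; p=p@k["K"].T; return p[:,:2]/p[:,2:]
def ray_z(c,uv,z):
    k=eyes.calibration(c); d=k["R"].T@np.linalg.solve(k["K"],[uv[0],uv[1],1]); o=-k["R"].T@k["t"]; return o+d*(z-o[2])/d[2]
def tow(p,X): # dispenser->world
    X=np.atleast_2d(X); c,s=np.cos(p[2]),np.sin(p[2]); return np.c_[p[0]+c*X[:,0]-s*X[:,1],p[1]+s*X[:,0]+c*X[:,1],X[:,2]]
E
python3 - <<'E'
from h import *
side={"home_left":(286,183),"home_right":(294,210),"pivot_left":(257,138),"pivot_right":(284,207),"paddle_left":(254,121),"paddle_right":(287,228)}
top={"home_left":(222,189),"home_right":(261,191),"pivot_left":(198,205),"pivot_right":(287,192),"paddle_left":(171,204),"paddle_right":(313,192),"dispenser":(245,202)}
top.pop("dispenser")
def res(p): return np.concatenate([np.ravel(proj(c,tow(p,[PTS[n] for n in d]))-np.array(list(d.values()))) for c,d in(("side",side),("top",top))])
r=least_squares(res,[.6,0,0],loss="soft_l1"); p=r.x; print(p, np.round(res(p).reshape(-1,2),1).tolist()); np.save("p.npy",p)
print("paddleR",tow(p,PTS["paddle_right"]),"pan",[ray_z("top",(244,187),.006),ray_z("side",(288,202),.006)])
for n,uv in dict(shaker=(171,184),ramekin=(312,171),sauce=(176,254),oil=(309,236)).items():
    w=ray_z("top",uv,0); c,s=np.cos(p[2]),np.sin(p[2]); d=w[:2]-p[:2]; print(n,w.round(3),(c*d[0]+s*d[1]).round(3),(-s*d[0]+c*d[1]).round(3))
for c,(x,y,w,h) in (("top",(140,130,240,150)),("side",(180,90,200,180))):
    im=cv2.imread(f"pics/{c}0.png"); 
    cr=cv2.resize(im[y:y+h,x:x+w],None,fx=3.2,fy=3.2,interpolation=cv2.INTER_CUBIC)
    X=[v for v in PTS.values() if v is not None]
    for u in proj(c,tow(p,X)): cv2.circle(cr,tuple(((u-[x,y]+.5)*3.2).astype(int).tolist()),4,(255,0,255),1)
    cv2.imwrite(f"pics/{c}0c.png",cr)
E
```

```text
[0.53061448 0.03865983 0.09523663] [[-1.4, -1.2], [-0.1, -0.5], [1.9, 2.5], [-4.2, -0.1], [-0.4, 0.7], [0.1, -0.1], [2.3, -0.5], [-1.0, -5.9], [-0.7, -2.0], [0.8, 2.4], [-1.1, 0.9], [1.7, -0.8]]
paddleR [[ 0.54679527 -0.18330736  0.153     ]] pan [array([0.59463603, 0.03858813, 0.006     ]), array([0.58697562, 0.01727577, 0.006     ])]
shaker [0.607 0.288 0.   ] 0.1 0.241
ramekin [ 0.652 -0.194  0.   ] 0.099 -0.243
sauce [0.368 0.263 0.   ] -0.14 0.239
oil [ 0.428 -0.179  0.   ] -0.123 -0.207
```

View pics/top0c.png

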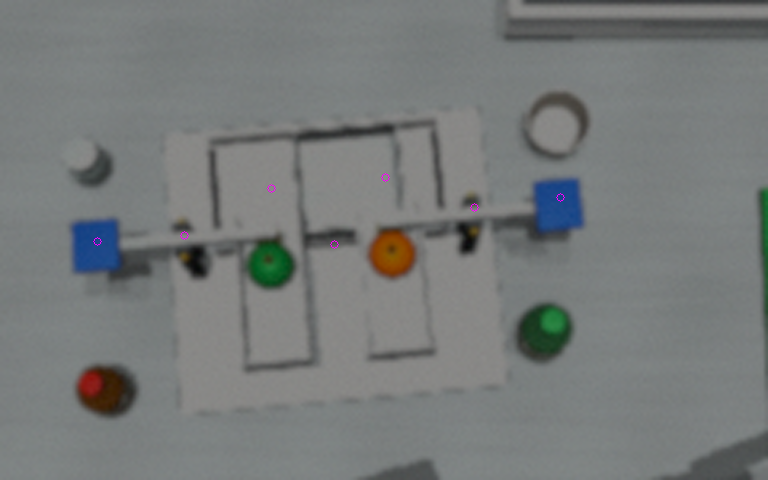

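View pics/side0c.png

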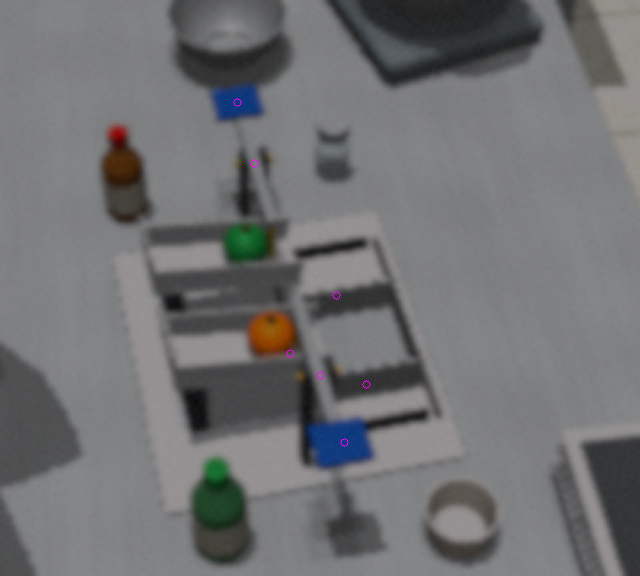

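```bash
cat >> h.py <<'E'
def toD(p,w):
    c,s=np.cos(p[2]),np.sin(p[2]); d=np.asarray(w)[:2]-p[:2]; return np.array([c*d[0]+s*d[1],-s*d[0]+c*d[1]])
def status(p,goal=None):
    s=robot.read_state(); R=Ro.from_rotvec(s["orientation"]).as_matrix(); T=np.array(s["tool_pos"])
    print("t",round(s["t"],2),"tcp",T.round(4),"disp",toD(p,T).round(4),"F",np.round(s["force"],1),"yaw of tool y in disp deg",np.degrees(np.arctan2(R[1,1],R[0,1])-p[2]).round(2),"tilt",R[:,2].round(4),"q6",round(s["q"][5],2),"open",round(s["opening"],3))
    if goal is not None:
        d=R.T@(tow(p,goal)[0]-T); print("goal",goal,"tool shift units",(d/.03).round(2))
    return R,T
E
python3 - <<'E'
from h import *
obs={}
for c in("side","top"):
    im=cv2.imread(f"pics/{c}0.png"); h=cv2.cvtColor(im,cv2.COLOR_BGR2HSV)
    m=cv2.inRange(h,(100,130,60),(125,255,255)); n,_,st,ce=cv2.connectedComponentsWithStats(m)
    b=[(st[i,4],ce[i].round(1).tolist()) for i in range(1,n) if st[i,4]>60]; print(c,b)
    b=[x[1] for x in b]; b.sort(key=lambda u:u[0] if c=="top" else u[1]); obs[c]=np.array(b[:2])
X=[PTS["paddle_left"],PTS["paddle_right"]]
res=lambda p:np.ravel([proj(c,tow(p,X))-obs[c] for c in obs])
p=least_squares(res,[.53,.04,.09]).x; print(p,res(p).round(1)); np.save("p.npy",p)
for u in [(140+297/3.2,130+185/3.2),(140+395/3.2,130+185/3.2)]: print("pan rim edge",toD(p,ray_z("top",u,.051)))
for n,uv in dict(shaker=(171,184),ramekin=(312,171),sauce=(176,254),oil=(309,236)).items(): print(n,toD(p,ray_z("top",uv,0)).round(3))
print("lime/orange",toD(p,ray_z("top",(224.5,212.5),.106)),toD(p,ray_z("top",(262.5,209),.106)))
x,y,w,h=140,130,240,150
im=cv2.imread("pics/top0.png"); cr=cv2.resize(im[y:y+h,x:x+w],None,fx=3.2,fy=3.2,interpolation=cv2.INTER_CUBIC)
for L in ([(.123,.116,.018),(.123,-.116,.018)],[(.123,-.116,.02),(.007,-.116,.02)],[(.123,.116,.02),(.007,.116,.02)],[(.02,.061+.03,.074),(.02,.031,.074)],[(-.005,.2,.153),(-.005,.245,.153)],[(-.005,-.2,.153),(-.005,-.245,.153)],[(.01,.035,.051),(.12,.035,.051),(.12,-.075,.051),(.01,-.075,.051)]):
    u=((proj("top",tow(p,L))-[x,y]+.5)*3.2).astype(np.int32); cv2.polylines(cr,[u],False,(255,0,255),1)
cv2.imwrite("pics/top0d.png",cr)
R,T=status(p,(.09,.075,.2)); 
E
```

```text
side [(np.int32(122), [253.6, 121.3]), (np.int32(227), [285.4, 227.7]), (np.int32(1103), [438.5, 374.6])]
top [(np.int32(1299), [474.2, 102.4]), (np.int32(208), [314.0, 193.7]), (np.int32(214), [169.7, 206.6])]
[0.52619499 0.03997543 0.08821828] [-0.9  0.1 -0.5  0.1 -0.3 -0.8  0.3 -0.6]
pan rim edge [0.05801073 0.02896851]
pan rim edge [ 0.04899688 -0.07157826]
shaker [0.102 0.24 ]
ramekin [ 0.105 -0.244]
sauce [-0.137  0.236]
oil [-0.117 -0.209]
lime/orange [-0.03201473  0.05912165] [-0.03151033 -0.06083812]
t 1.7 tcp [ 0.2495 -0.5457  0.2186] disp [-0.3272 -0.559 ] F [0.1 0.1 0.3] yaw of tool y in disp deg -70.49 tilt [-0.  0. -1.] q6 -0.09 open 0.093
goal (0.09, 0.075, 0.2) tool shift units [ 20.17 -15.27   0.62]
```

View pics/top0d.png

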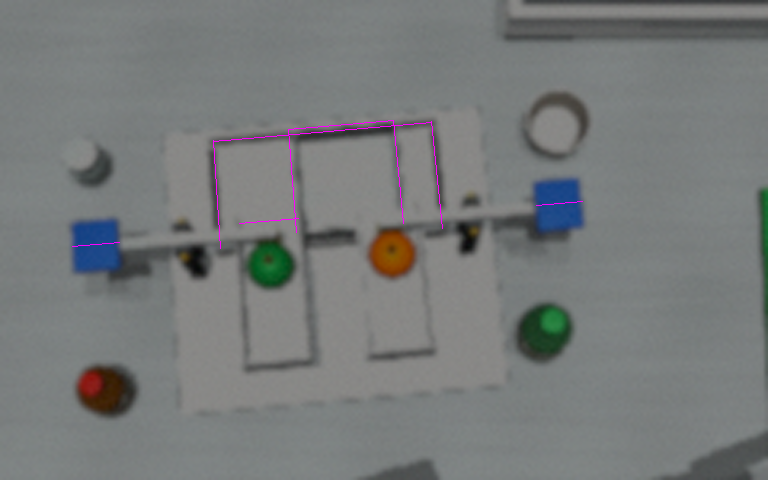

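apply_moves(
  steps=[0, 0, 0, 0, 0, 0.81, 0, 0, 0, 0, 0, 0, 0.81, 0, 0, 0, 0, 0, 0, 0.81, 0, 0, 0, 0, 0, 0, 0.82, 0, 0.63, -0.96, 0, 0, 0, 0, 0, 0.63, -0.96, 0, 0, 0, 0, 0, 0.63, -0.96, 0, 0, 0, 0, 0, 0.63, -0.96, 0, 0, 0, 0, 0, 0.63, -0.96, 0, 0, 0, 0, 0, 0.63, -0.96, 0, 0, 0, 0, 0, 0.63, -0.96, 0, 0, 0, 0, 0, 0.63, -0.96, 0, 0, 0, 0, 0],
)

```text
t: 2.7
tool_pos: [0.3802, -0.3013, 0.2188]
orientation: [3.138, 0.138, 0.001]
force: [0.6, 0.1, -0.9]
opening: 0.0177
gripper_force: 0.0
```

apply_moves(
  steps=[0.63, -0.96, 0, 0, 0, 0, 0, 0.63, -0.96, 0, 0, 0, 0, 0, 0.63, -0.96, 0, 0, 0, 0, 0, 0.63, -0.96, 0, 0, 0, 0, 0, 0.63, -0.96, 0, 0, 0, 0, 0, 0.63, -0.96, 0, 0, 0, 0, 0, 0.63, -0.96, 0, 0, 0, 0, 0, 0.63, -0.96, 0, 0, 0, 0, 0, 0.63, -0.96, 0, 0, 0, 0, 0, 0.63, -0.96, 0, 0, 0, 0, 0, 0.63, -0.96, 0, 0, 0, 0, 0, 0.63, -0.96, 0, 0, 0, 0, 0],
)

```text
t: 3.7
tool_pos: [0.5757, 0.0632, 0.2188]
orientation: [3.138, 0.139, 0.001]
force: [0.6, -0.9, -0.2]
opening: 0.0006
gripper_force: 0.0
```

apply_moves(
  steps=[0.63, -0.96, 0, 0, 0, 0, 0, 0.63, -0.96, 0, 0, 0, 0, 0, 0, 0, 0, 0, 0, 0, 0, 0, 0, 0, 0, 0, 0, 0],
)

```text
t: 4.03
tool_pos: [0.6078, 0.1239, 0.2179]
orientation: [3.138, 0.143, -0.002]
force: [0.3, 0.3, 0.4]
opening: 0.0004
gripper_force: 0.0
```

```bash
python3 - <<'E'
from h import *
p=np.load("p.npy"); status(p,(.09,.075,.03))
im=eyes.read_camera("wrist"); k=eyes.calibration("wrist")
for L in ([(.123,.116,.018),(.123,-.116,.018)],[(.123,-.116,.02),(.007,-.116,.02)],[(.123,.116,.02),(.007,.116,.02)],[(.01,.033,.051),(.12,.033,.051),(.12,-.077,.051),(.01,-.077,.051)]):
    u=proj("wrist",tow(p,L)).astype(np.int32); cv2.polylines(im,[u],False,(255,0,255),1)
cv2.circle(im,tuple(proj("wrist",tow(p,(.09,.075,.02)))[0].astype(int).tolist()),4,(255,0,0),1)
cv2.imwrite("pics/w1.png",im[:,:,::-1])
E
```

```text
t 4.03 tcp [0.6078 0.1239 0.2179] disp [0.0887 0.0764] F [0.3 0.3 0.4] yaw of tool y in disp deg -89.83 tilt [-1.1e-03 -1.0e-04 -1.0e+00] q6 1.6 open 0.0
goal (0.09, 0.075, 0.03) tool shift units [0.05 0.05 6.26]
```

View pics/w1.png

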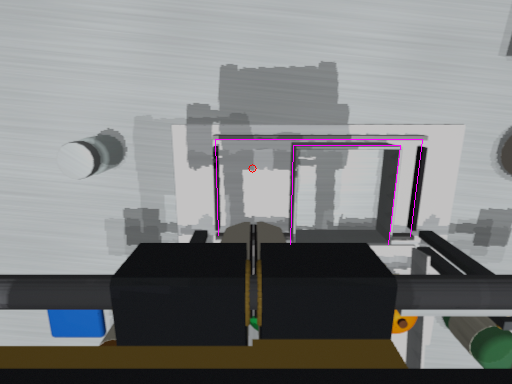

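apply_moves(
  steps=[0.05, 0, 0.85, 0, 0, 0, 0, 0, 0, 0.95, 0, 0, 0, 0, 0, 0, 0.95, 0, 0, 0, 0, 0, 0, 0.95, 0, 0, 0, 0, 0, 0, 0.9, 0, 0, 0, 0, 0, 0, 0.85, 0, 0, 0, 0, 0, 0, 0.8, 0, 0, 0, 0, 0, 0, 0, 0, 0, 0, 0, 0, 0, 0, 0, 0, 0, 0],
)

```text
t: 4.83
tool_pos: [0.6076, 0.121, 0.0302]
orientation: [3.138, 0.137, -0.005]
force: [-0.4, 0.3, 0.2]
opening: 0.0002
gripper_force: 0.0
```

apply_moves(
  steps=[0, 0.3, 0, 0, 0, 0, 0, 0, 0.2, 0, 0, 0, 0, 0, 0, 0.12, 0, 0, 0, 0, 0, 0, 0.12, 0, 0, 0, 0, 0, 0, 0.12, 0, 0, 0, 0, 0, 0, 0.12, 0, 0, 0, 0, 0, 0, 0.12, 0, 0, 0, 0, 0, 0, 0.12, 0, 0, 0, 0, 0, 0, 0.12, 0, 0, 0, 0, 0, 0, 0.12, 0, 0, 0, 0, 0, 0, 0.12, 0, 0, 0, 0, 0, 0, 0, 0, 0, 0, 0, 0],
)

```text
t: 5.83
tool_pos: [0.6134, 0.0743, 0.031]
orientation: [3.138, 0.138, -0.0]
force: [0.5, -0.6, 0.3]
opening: 0.0003
gripper_force: 0.1
```

```bash
python3 - <<'E'
from h import *
p=np.load("p.npy"); status(p,(.09,.0115,.03))
E
```

```text
t 5.83 tcp [0.6134 0.0743 0.031 ] disp [0.0899 0.0265] F [ 0.5 -0.6  0.3] yaw of tool y in disp deg -90.01 tilt [-1.e-04 -4.e-04 -1.e+00] q6 1.52 open 0.0
goal (0.09, 0.0115, 0.03) tool shift units [0.   0.5  0.04]
```

apply_moves(
  steps=[0, 0.08, 0, 0, 0, 0, 0, 0, 0.08, 0, 0, 0, 0, 0, 0, 0.08, 0, 0, 0, 0, 0, 0, 0.08, 0, 0, 0, 0, 0, 0, 0.08, 0, 0, 0, 0, 0, 0, 0.05, 0, 0, 0, 0, 0],
)

```text
t: 6.33
tool_pos: [0.6145, 0.0613, 0.031]
orientation: [3.138, 0.139, -0.0]
force: [-0.3, 1.5, -0.9]
opening: 0.0003
gripper_force: 0.8
```

```bash
python3 - <<'E'
from h import *
p=np.load("p.npy"); status(p,(.09,.0115,.03))
im=eyes.read_camera("wrist")
for L in ([(.123,-.116,.02),(.007,-.116,.02)],[(.01,-.006,.051),(.12,-.006,.051),(.12,-.116,.051),(.01,-.116,.051)]):
    u=proj("wrist",tow(p,L)).astype(np.int32); cv2.polylines(im,[u],False,(255,0,255),1)
cv2.imwrite("pics/w2.png",im[:,:,::-1])
E
```

```text
t 6.33 tcp [0.6145 0.0613 0.031 ] disp [0.0898 0.0134] F [-0.3  1.5 -0.9] yaw of tool y in disp deg -90.0 tilt [-2.e-04 -1.e-04 -1.e+00] q6 1.5 open 0.0
goal (0.09, 0.0115, 0.03) tool shift units [0.01 0.06 0.03]
```

View pics/w2.png

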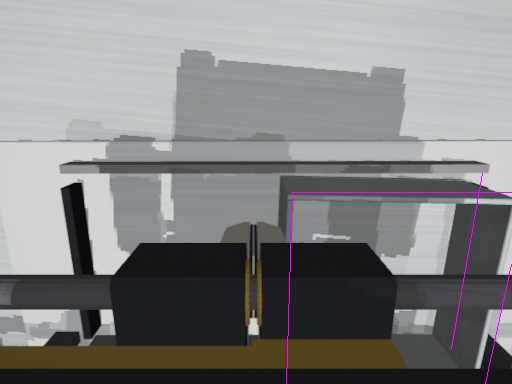

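apply_moves(
  steps=[0, 0.05, 0, 0, 0, 0, 0, 0, 0.05, 0, 0, 0, 0, 0, 0, 0.05, 0, 0, 0, 0, 0],
)

```text
t: 6.63
tool_pos: [0.6143, 0.059, 0.031]
orientation: [-3.135, -0.139, 0.002]
force: [-4.1, 14.7, 3.2]
opening: 0.0004
gripper_force: 7.7
```

apply_moves(
  steps=[0, 0.05, 0, 0, 0, 0, 0, 0, 0.05, 0, 0, 0, 0, 0, 0, 0, 0, 0, 0, 0, 0],
)

```text
t: 6.88
tool_pos: [0.6139, 0.0588, 0.0312]
orientation: [-3.132, -0.14, 0.004]
force: [-6.3, 20.7, 6.0]
opening: 0.0001
gripper_force: 10.8
```

apply_moves(
  steps=[0, -0.15, 0, 0, 0, 0, 0, 0, -0.3, 0, 0, 0, 0, 0, 0, -0.35, 0, 0, 0, 0, 0, 0, 0, -0.8, 0, 0, 0, 0, 0, 0, -0.9, 0, 0, 0, 0, 0, 0, -1, 0, 0, 0, 0, 0, 0, -1, 0, 0, 0, 0, 0, 0, -1, 0, 0, 0, 0, 0, 0, -0.95, 0, 0, 0, 0, 0, 0, 0, 0, 0, 0, 0],
)

```text
t: 7.72
tool_pos: [0.6166, 0.0785, 0.2087]
orientation: [3.138, 0.139, 0.017]
force: [2.0, -0.2, 0.6]
opening: 0.0003
gripper_force: 0.0
```

```bash
python3 - <<'E'
from h import *
p=np.load("p.npy"); status(p,(-.005,-.231,.2))
im=eyes.read_camera("wrist")
for L in ([(.123,-.116,.02),(.007,-.116,.02)],[(.01,-.006,.051),(.12,-.006,.051),(.12,-.116,.051),(.01,-.116,.051)]):
    u=proj("wrist",tow(p,L)).astype(np.int32); cv2.polylines(im,[u],False,(255,0,255),1)
cv2.imwrite("pics/w3.png",im[:,:,::-1])
E
```

```text
t 7.72 tcp [0.6166 0.0785 0.2087] disp [0.0935 0.0304] F [ 2.  -0.2  0.6] yaw of tool y in disp deg -89.99 tilt [ 1.110e-02  1.000e-04 -9.999e-01] q6 1.53 open 0.0
goal (-0.005, -0.231, 0.2) tool shift units [-3.29  8.71  0.26]
```

View pics/w3.png

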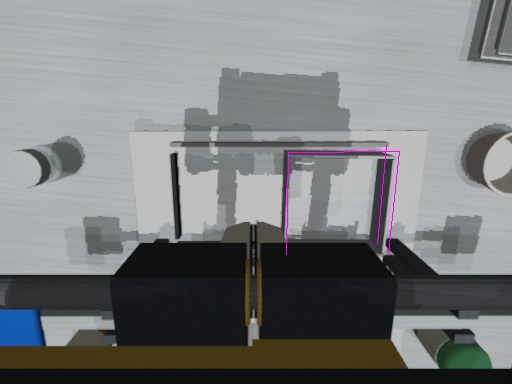

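apply_moves(
  steps=[-0.33, 0.87, 0, 0, 0, 0, 0, -0.33, 0.87, 0, 0, 0, 0, 0, -0.33, 0.87, 0, 0, 0, 0, 0, -0.33, 0.87, 0, 0, 0, 0, 0, -0.33, 0.87, 0, 0, 0, 0, 0, -0.33, 0.87, 0, 0, 0, 0, 0, -0.33, 0.87, 0, 0, 0, 0, 0, -0.33, 0.87, 0, 0, 0, 0, 0, -0.33, 0.87, 0, 0, 0, 0, 0, -0.33, 0.87, 0, 0, 0, 0, 0, 0, 0, 0, 0, 0, 0, 0, 0, 0, 0, 0, 0, 0, 0],
)

```text
t: 8.77
tool_pos: [0.5365, -0.1915, 0.1991]
orientation: [-3.138, -0.134, 0.003]
force: [-0.7, 0.4, -0.1]
opening: 0.0008
gripper_force: 0.0
```

```bash
python3 - <<'E'
from h import *
p=np.load("p.npy"); status(p,(-.005,-.231,.16))
ims=[]
for c,(x,y,w,h) in (("top",(210,140,130,110)),("side",(220,150,130,110))):
    im=eyes.read_camera(c)[:,:,::-1].copy(); ims.append(cv2.resize(im[y:y+h,x:x+w],None,fx=3,fy=3,interpolation=cv2.INTER_CUBIC))
cv2.imwrite("pics/b4.png",np.hstack(ims))
E
```

```text
t 8.77 tcp [ 0.5365 -0.1915  0.1991] disp [-0.0101 -0.2314] F [-0.7  0.4 -0.1] yaw of tool y in disp deg -90.15 tilt [-2.1e-03  8.0e-04 -1.0e+00] q6 1.05 open 0.001
goal (-0.005, -0.231, 0.16) tool shift units [ 0.17 -0.01  1.3 ]
```

View pics/b4.png

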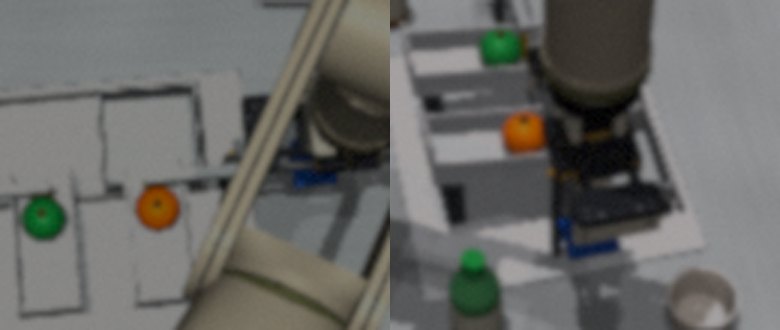

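apply_moves(
  steps=[0.17, 0, 0.3, 0, 0, 0, 0, 0, 0, 0.5, 0, 0, 0, 0, 0, 0, 0.4, 0, 0, 0, 0, 0, 0, 0, 0.2, 0, 0, 0, 0, 0, 0, 0, 0.2, 0, 0, 0, 0, 0, 0, 0, 0.2, 0, 0, 0, 0, 0, 0, 0, 0, 0, 0, 0, 0],
)

```text
invalid input
```

```bash
python3 - <<'E'
from h import *
p=np.load("p.npy"); status(p,(-.005,-.231,.109))
E
```

```text
t 8.87 tcp [ 0.5373 -0.1898  0.1995] disp [-0.0092 -0.2299] F [-0.5  0.9 -0.1] yaw of tool y in disp deg -90.0 tilt [-0.0014  0.001  -1.    ] q6 1.05 open 0.001
goal (-0.005, -0.231, 0.109) tool shift units [0.14 0.04 3.02]
```

apply_moves(
  steps=[0.14, 0, 0.3, 0, 0, 0, 0, 0, 0, 0.5, 0, 0, 0, 0, 0, 0, 0.4, 0, 0, 0, 0, 0, 0, 0.2, 0, 0, 0, 0, 0, 0, 0.2, 0, 0, 0, 0, 0, 0, 0.2, 0, 0, 0, 0, 0, 0, 0, 0, 0, 0, 0],
)

```text
t: 9.45
tool_pos: [0.5417, -0.1898, 0.1457]
orientation: [-3.138, -0.139, 0.001]
force: [-0.1, 1.5, 2.7]
opening: 0.0003
gripper_force: 1.3
```

```bash
python3 - <<'E'
from h import *
p=np.load("p.npy"); status(p,(-.005,-.231,.109))
E
```

```text
t 9.45 tcp [ 0.5417 -0.1898  0.1457] disp [-0.0049 -0.2303] F [-0.1  1.5  2.7] yaw of tool y in disp deg -89.97 tilt [-5.e-04  5.e-04 -1.e+00] q6 1.06 open 0.0
goal (-0.005, -0.231, 0.109) tool shift units [-0.    0.03  1.22]
```

Contact made on the paddle (2.7 N). Now I press on to the stop.

apply_moves(
  steps=[0, 0, 0.2, 0, 0, 0, 0, 0, 0, 0.25, 0, 0, 0, 0, 0, 0, 0.25, 0, 0, 0, 0, 0, 0, 0.2, 0, 0, 0, 0, 0, 0, 0.15, 0, 0, 0, 0, 0, 0, 0.1, 0, 0, 0, 0, 0, 0, 0.07, 0, 0, 0, 0, 0, 0, 0, 0, 0, 0, 0, 0],
)

```text
invalid input
```

apply_moves(
  steps=[0, 0, 0.05, 0, 0, 0, 0, 0, 0, 0.05, 0, 0, 0, 0, 0, 0, 0, 0, 0, 0, 0, 0],
)

```text
invalid input
```

apply_moves(
  steps=[0, 0, 0.2, 0, 0, 0, 0, 0, 0, 0.25, 0, 0, 0, 0, 0, 0, 0.25, 0, 0, 0, 0, 0, 0, 0.2, 0, 0, 0, 0, 0, 0, 0.15, 0, 0, 0, 0, 0, 0, 0.1, 0, 0, 0, 0, 0, 0, 0.07, 0, 0, 0, 0, 0, 0, 0, 0, 0, 0, 0],
)

```text
t: 10.12
tool_pos: [0.5417, -0.1904, 0.1096]
orientation: [3.138, 0.139, -0.0]
force: [-0.1, 0.9, 4.9]
opening: 0.0004
gripper_force: 2.3
```

apply_moves(
  steps=[0, 0, 0.05, 0, 0, 0, 0, 0, 0, 0.05, 0, 0, 0, 0, 0, 0, 0, 0, 0, 0, 0],
)

```text
t: 10.37
tool_pos: [0.5419, -0.1905, 0.107]
orientation: [3.138, 0.139, 0.001]
force: [0.1, -0.3, 4.7]
opening: 0.0001
gripper_force: 2.3
```

apply_moves(
  steps=[0, 0, 0.08, 0, 0, 0, 0, 0, 0, 0.08, 0, 0, 0, 0, 0, 0, 0, 0, 0, 0, 0],
)

```text
t: 10.62
tool_pos: [0.542, -0.1906, 0.1022]
orientation: [3.138, 0.139, 0.001]
force: [1.2, -0.8, 5.7]
opening: 0.0006
gripper_force: 2.4
```

```bash
python3 - <<'E'
from h import *
p=np.load("p.npy"); status(p)
ims=[]
for c,(x,y,w,h) in (("top",(210,140,130,110)),("side",(220,150,130,110))):
    im=eyes.read_camera(c)[:,:,::-1].copy(); ims.append(cv2.resize(im[y:y+h,x:x+w],None,fx=3,fy=3,interpolation=cv2.INTER_CUBIC))
cv2.imwrite("pics/b5.png",np.hstack(ims))
E
```

```text
t 10.62 tcp [ 0.542  -0.1906  0.1022] disp [-0.0046 -0.2311] F [ 1.2 -0.8  5.7] yaw of tool y in disp deg -90.0 tilt [ 7.e-04 -5.e-04 -1.e+00] q6 1.06 open 0.001
```

View pics/b5.png

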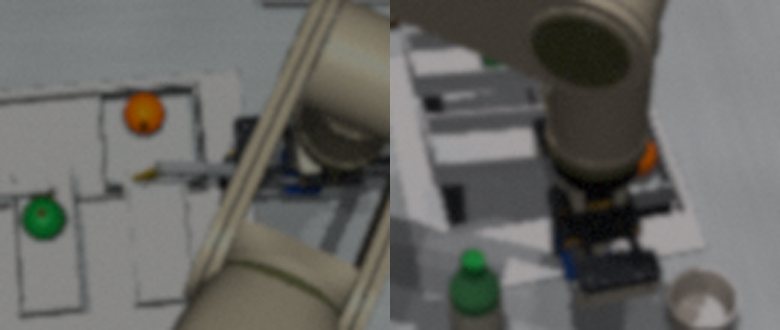

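apply_moves(
  steps=[0, 0, 0, 0, 0, 0, 0, 0, 0, 0, 0, 0, 0, 0, 0, 0, 0, 0, 0, 0, 0, 0, 0, 0, 0, 0, 0, 0, 0, 0, 0, 0, 0, 0, 0, 0, 0, 0, 0, 0, 0, 0, 0, 0, 0, 0, 0, 0, 0, 0, 0, 0, 0, 0, 0, 0, 0, 0, 0, 0, 0, 0, 0, 0, 0, 0, 0, 0, 0, 0],
)

```text
t: 11.55
tool_pos: [0.5421, -0.1908, 0.1027]
orientation: [3.138, 0.139, 0.001]
force: [0.2, 0.4, 5.3]
opening: 0.0004
gripper_force: 2.4
```

apply_moves(
  steps=[0, 0, -0.2, 0, 0, 0, 0, 0, 0, -0.3, 0, 0, 0, 0, 0, 0, -0.3, 0, 0, 0, 0, 0, 0, -0.3, 0, 0, 0, 0, 0, 0, -0.3, 0, 0, 0, 0, 0, 0, -0.3, 0, 0, 0, 0, 0, 0, -0.3, 0, 0, 0, 0, 0, 0, -0.5, 0, 0, 0, 0, 0, 0, -0.6, 0, 0, 0, 0, 0, 0, -0.6, 0, 0, 0, 0, 0, 0, -0.6, 0, 0, 0, 0],
)

```text
t: 12.47
tool_pos: [0.5412, -0.1895, 0.2317]
orientation: [-3.137, -0.14, 0.002]
force: [0.4, -1.2, 0.4]
opening: 0.0007
gripper_force: 0.0
```

apply_moves(
  steps=[0, 0.9, -0.2, 0, 0, 0, 0, 0, 0.9, 0, 0, 0, 0, 0, 0, 0.9, 0, 0, 0, 0, 0, 0, 0.9, 0, 0, 0, 0, 0, 0, 0.9, 0, 0, 0, 0, 0, 0, 0.9, 0, 0, 0, 0, 0, 0, 0, 0, 0, 0, 0, 0, 0, 0, 0, 0, 0, 0, 0],
)

```text
t: 13.13
tool_pos: [0.5555, -0.3521, 0.2364]
orientation: [-3.137, -0.136, 0.002]
force: [-0.7, 0.5, -0.6]
opening: 0.0003
gripper_force: 0.0
```

```bash
python3 - <<'E'
from h import *
p=np.load("p.npy"); status(p)
ims=[]
for c,(x,y,w,h) in (("top",(210,140,130,110)),("side",(220,150,130,110))):
    im=eyes.read_camera(c)[:,:,::-1].copy(); ims.append(cv2.resize(im[y:y+h,x:x+w],None,fx=3,fy=3,interpolation=cv2.INTER_CUBIC))
cv2.imwrite("pics/b6.png",np.hstack(ims))
E
```

```text
t 13.13 tcp [ 0.5555 -0.3521  0.2364] disp [-0.0053 -0.3932] F [-0.7  0.5 -0.6] yaw of tool y in disp deg -90.08 tilt [-0.0014  0.0017 -1.    ] q6 0.84 open 0.0
```

View pics/b6.png

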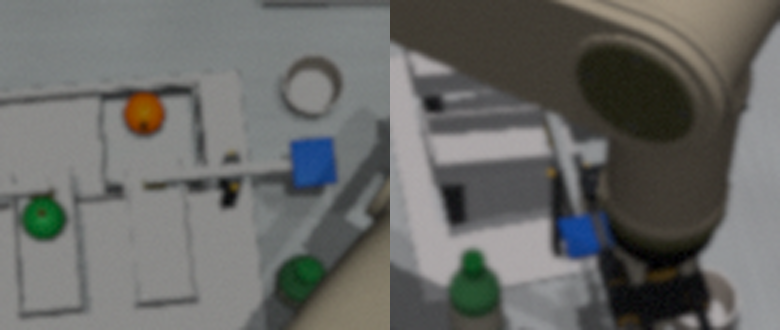

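The picture shows the orange in the pan at (143,112). The pan is still home, spanning columns 103–195, the paddle at (313,163) is back up with the gate closed, and the lime at (43,217) hasn't moved.

```bash
python3 -c "
from plant import robot
print(robot.close_job())"
```

```text
the job is handed in; nothing more can be done
None
```

The job is handed in: the pan is home under the right lane, the orange is in it, the paddle is back up with the gate closed, the lime was left alone and the arm is clear; the paddle may not have quite reached its stop (about 5–6 N against 7 N).

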